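# Put the clay canister away

## Robot

A 6-joint arm with a two-finger parallel gripper is mounted at the origin on the work surface. World frame = base frame: x ahead of the robot, y to its left, z up, the work surface at z = 0. Lengths are in m, angles in rad, forces in N, time in s.
With the tool pointing down it reaches from about 0.325 to 0.9 m from the base axis. Payload 6.1 kg.
Tool frame: the origin (TCP) lies between the finger pads; the fingertips stand 11 mm ahead of it and the grasp point (between the pads) lies 8 mm behind it (nose_length is the distance from the TCP to the fingertips, in m); z points along the fingers, y is the line along which they close (so a half turn about z gives the same grasp; the last joint's range is limited). The gripper opens to 87 mm and grips with 3 to 60 N. Pads are 19 mm wide; open, the fingers measure 117 mm over their backs; the gripper's body (75 mm by 190 mm) begins 51 mm behind the grasp point.
Start: joints at [-1.416, 0.22, 1.526, -0, 1.395, -0.126], TCP at [0.173, -0.601, 0.234] pointing down, gripper open.
Joint ranges: [-2.98, 2.98], [-0.91, 2.08], [0.09, 2.57], [-1.24, 4.39], [0.2, 2.65], [-2.68, 2.68]. Speed limits (rad/s): [2.57, 2.57, 3.01, 3.14, 3.14, 3.14].

## Interface

Orientations are given as a unit quaternion [x, y, z, w].
In Python, from station import read_state, get_image, close_job, nose_length gives the robot as it stands. The module is installed in compiled form; this text tells all that it offers.
- The arm moves only by the shell command python3 -m inch 'ROWS' [FORCE]. ROWS is JSON, a list of rows, each an object with "offset": the shift along the tool's x, y, z in units of 30 mm (1.0 is 30 mm), a list of three; "yaw": the turn about the tool's z in units of 5 degrees (1.0 is 5 degrees); "jaw": the opening, from -1 (shut) to 1 (fully open). In form: [{"offset": [tx, ty, tz], "yaw": yaw, "jaw": jaw}, ...]. A call has 1 to 20 rows; each row shifts and turns the commanded pose from where the row before left it, along the tool's axes as they then stand; what a row does not reach is not made up. A row lasts 1/10 s, in which the tool goes at most 50 mm and 8.59 degrees, less where a joint would pass 70% of its speed; a pose out of reach is approached as far as the arm can. A call is refused whole if a number of a shift passes 1 or a number of a turn 1, either way. A call with a gripper value outside its range is refused whole. The fingers move at their own pace and stop on an object; FORCE is the grip in N (left out, the last holds). Time passes only in rows, so rows that do not move let the fingers close. It gives the time, the measured TCP pose, the force, the opening and the grip force at its end, in the units of the state.
- read_state(): the state, without advancing time (a new reading comes with each control period).
- get_image(name): name is "side" or "top" or "wrist"; returns a dict with "color" (384x512x3 uint8, red, green, blue), "fx", "fy", "cx", "cy" (pixels), "rvec" (rotation vector, rad) and "tvec" (3), from world to camera coordinates, as OpenCV has them. Camera axes: x right, y down, z forward; pixel columns grow to the right and rows downward; lengths in m; the calibration is good to about 2 mm. A picture is of the moment at which its call begins. There is no depth.
- close_job(): hands the job in; it is judged then, once.
The state is a dict: "clock": time; "joint_positions": joint angles; "qd": joint speeds; "tau": joint torques, N m; "position": TCP position; "tool_rot": TCP orientation; "wrist_force": force on the tool from outside, world axes, zero at the start; "wrist_torque": the same for the moment, N m; "gripper_width": finger opening in m; "gripper_force": force on a finger pad.
Only numpy, scipy, OpenCV 4.12 (cv2) and the standard library are available. Lean on these libraries where they do the work, as an engineer would, in place of code of your own. Each camera call takes 0.05 s, during which the arm holds its last target. There are 200 camera calls.

## Task

One of the three identical white canisters still holds a block of clay and the other two are almost empty: find the heavy one by feel and set it squarely down in the free slot of the sloping rack. Then, once it stands there, press its lid fully home so that the clay stays moist. Leave the two light canisters standing upright on the bench, knock none over, and do not push the bowl, mug or brush about.

Things in the scene. Friction and masses are not known exactly. Their poses are not given: they have to be found in the camera images.
- can_a: White plastic canister, one of three alike: cylinder 60 mm across, body 75 mm tall. Origin at the centre of its underside, z up its axis. Flat grey lid, 60 mm across, 10 mm thick: its top is 85 mm above the origin when home, up to 6 mm more when not. One of the three (any) holds a block of clay and weighs about 400 to 570 g; the other two, nearly empty, 150 to 200 g.
- can_b: Canister exactly like can_a: same shape, size, lid and axes; may or may not be the one with the clay.
- can_c: Canister exactly like can_a: same shape, size, lid and axes; may or may not be the one with the clay.
- lid_a (a joint): How far the push-in lid of can_a stands above fully home, in m along the canister's axis: 0 is home on its stop, 0.006 the most. It slides stiffly (about 6 N) down to a hard stop, and cannot come off.
- lid_b (a joint): How far the push-in lid of can_b stands above fully home, in m along the canister's axis: 0 is home on its stop, 0.006 the most. It slides stiffly (about 6 N) down to a hard stop, and cannot come off.
- lid_c (a joint): How far the push-in lid of can_c stands above fully home, in m along the canister's axis: 0 is home on its stop, 0.006 the most. It slides stiffly (about 6 N) down to a hard stop, and cannot come off.
- rack: Plywood rack fixed to the bench, 100 mm deep, 236 mm wide, 95 mm high, its deck sloping down towards the robot, with two slots side by side. The left one (from the robot) holds a terracotta crock 70 mm tall, 108 mm from the middle of the free right one. Origin at the centre of its underside, x away from the robot, y left along the slots, z up.
- cradle: Sloping deck of the rack. Origin at the centre of the free slot's floor, 45 mm above the bench. z: the floor's normal, leaning 30 degrees from vertical towards the robot's side; y: along the slots to the crock; x: uphill. The slot is 72 mm (x) by 73 mm (y) inside, its walls 15 mm high, open above: a canister in it stands along z, leaning 30 degrees.
- bowl: Bystander: terracotta bowl, 90 mm across, 40 mm high, origin at the centre of its underside.
- mug: Bystander: blue ceramic mug, 76 mm across, 85 mm high, origin at the centre of its underside.
- brush: Bystander: glazing brush lying on the bench, along its x.
There are look-alikes about, which are no part of the job. Leave any turquoise look-alike of the can_b alone.

How it is judged:
On the way, in this order (a step that is already met when the one before it is completed fails the run):
1. the heavy canister stands in the free slot, let go by the fingers (((distance between can_a and cradle below 0.012 m and angle between the z axis of can_a and the z axis of cradle, either way round below 0.1 rad and contact force between the fingers and can_a below 0.3 N and contact force between can_a and rack above 2.6 N and linear speed of can_a below 0.03 m/s) or (distance between can_b and cradle below 0.012 m and angle between the z axis of can_b and the z axis of cradle, either way round below 0.1 rad and contact force between the fingers and can_b below 0.3 N and contact force between can_b and rack above 2.6 N and linear speed of can_b below 0.03 m/s) or (distance between can_c and cradle below 0.012 m and angle between the z axis of can_c and the z axis of cradle, either way round below 0.1 rad and contact force between the fingers and can_c below 0.3 N and contact force between can_c and rack above 2.6 N and linear speed of can_c below 0.03 m/s))), for 0.2 s.
2. then the lid of the canister in the slot is pressed home (((distance between can_a and cradle below 0.012 m and angle between the z axis of can_a and the z axis of cradle, either way round below 0.1 rad and value of joint lid_a below 0.001 m) or (distance between can_b and cradle below 0.012 m and angle between the z axis of can_b and the z axis of cradle, either way round below 0.1 rad and value of joint lid_b below 0.001 m) or (distance between can_c and cradle below 0.012 m and angle between the z axis of can_c and the z axis of cradle, either way round below 0.1 rad and value of joint lid_c below 0.001 m))), for 0.2 s.
At the end, for the whole second after the job is handed in: Clay canister let go in the free slot (underside centre within 12 mm of the slot's, axis within 0.1 rad, over 2.6 N of weight on the rack), lid within 1 mm of home; the other two upright on the bench (tilt under 0.1 rad, underside within 6 mm of it); all at rest (((distance between can_a and cradle below 0.012 m and angle between the z axis of can_a and the z axis of cradle, either way round below 0.1 rad and contact force between the fingers and can_a below 0.3 N and contact force between can_a and rack above 2.6 N and linear speed of each of can_a, can_b, can_c below 0.03 m/s and value of joint lid_a below 0.001 m and angle between each of can_b, can_c's own z axis and vertical below 0.1 rad and height (world z) of each of can_b, can_c below 0.006 m) or (distance between can_b and cradle below 0.012 m and angle between the z axis of can_b and the z axis of cradle, either way round below 0.1 rad and contact force between the fingers and can_b below 0.3 N and contact force between can_b and rack above 2.6 N and linear speed of each of can_b, can_a, can_c below 0.03 m/s and value of joint lid_b below 0.001 m and angle between each of can_a, can_c's own z axis and vertical below 0.1 rad and height (world z) of each of can_a, can_c below 0.006 m) or (distance between can_c and cradle below 0.012 m and angle between the z axis of can_c and the z axis of cradle, either way round below 0.1 rad and contact force between the fingers and can_c below 0.3 N and contact force between can_c and rack above 2.6 N and linear speed of each of can_c, can_a, can_b below 0.03 m/s and value of joint lid_c below 0.001 m and angle between each of can_a, can_b's own z axis and vertical below 0.1 rad and height (world z) of each of can_a, can_b below 0.006 m))); the robot touches nothing.
It fails at once if the bowl is pushed more than 30 mm from its place (distance of bowl from where it was at the start of the episode above 0.03 m).
It fails at once if the mug is pushed more than 30 mm from its place (distance of mug from where it was at the start of the episode above 0.03 m).
It fails at once if the brush is pushed more than 30 mm from its place (distance of brush from where it was at the start of the episode above 0.03 m).
It fails at once if a canister lies on its side, not held by the fingers ((angle between can_a's own z axis and vertical above 1.1 rad and contact force between the fingers and can_a below 0.3 N) or (angle between can_b's own z axis and vertical above 1.1 rad and contact force between the fingers and can_b below 0.3 N) or (angle between can_c's own z axis and vertical above 1.1 rad and contact force between the fingers and can_c below 0.3 N)).
It also fails if it takes over 67 s, if anything falls off the work surface, if the arm or the gripper's body presses on something with over 40 N, if the wrist force passes 120 N, or if a joint passes its speed limit or range.

## Working session

There is one attempt and no reset: what is moved stays moved. The work goes in short steps, Python scripts to look and compute and a shell command to move; the robot and the scene stay as the last step left them, time stands still between calls to the robot, and variables do not carry over. Pictures are saved under pics/ and viewed, at most 10 in all, crops included, and the job is handed in when it is done.

```bash
mkdir -p pics; cat > h.py <<'E'
import numpy as np, cv2
from station import *
from scipy.spatial.transform import Rotation as R
def cam(n):
    d=get_image(n); d['Rm']=cv2.Rodrigues(np.array(d['rvec'],float))[0]; d['t']=np.array(d['tvec'],float).ravel(); return d
def ray(d,u,v,z):
    c=-d['Rm'].T@d['t']; w=d['Rm'].T@np.array([(u-d['cx'])/d['fx'],(v-d['cy'])/d['fy'],1]); return c+w*(z-c[2])/w[2]
def proj(d,p):
    q=d['Rm']@np.array(p,float)+d['t']; return np.array([d['fx']*q[0]/q[2]+d['cx'],d['fy']*q[1]/q[2]+d['cy']])
def save(d,n): cv2.imwrite('pics/'+n+'.png',cv2.cvtColor(d['color'],cv2.COLOR_RGB2BGR))
E
python3 - <<'E'
from h import *
ims=[]
for n in('top','side'):
    d=cam(n); print(n,d['fx'],-d['Rm'].T@d['t'],d['Rm'][2]); ims.append(d['color'])
x=np.vstack(ims); 
for n,i in zip(('top','side'),ims): cv2.imwrite(f'pics/{n}1.png',cv2.resize(i[...,::-1],(800,600)))
s=read_state(); print(s, nose_length)
E
```

```text
top 392.8398668481355 [ 0.4909752  -0.08455055  0.90541077] [ 0.11030659  0.01282881 -0.99381481]
side 353.2359714360556 [0.36765993 0.49193493 0.67734872] [ 0.21258318 -0.64172712 -0.73688174]
{'clock': 0.1, 'joint_positions': array([-1.41609493e+00,  2.21169724e-01,  1.52755001e+00, -4.01753156e-05,
        1.39472397e+00, -1.26067718e-01]), 'qd': array([ 0.00068545, -0.00102859, -0.00101783, -0.00026327, -0.00053959,
       -0.00087917]), 'tau': array([ 1.61117991e-03, -4.95943952e+01, -3.88519621e+01,  7.03230500e-02,
        5.15740807e-02, -5.61512138e-05]), 'position': array([ 0.17309771, -0.59995185,  0.23250452]), 'tool_rot': array([ 9.90161341e-01,  1.39927344e-01, -3.30220011e-05, -9.25151401e-04]), 'wrist_force': array([-0.24156134,  0.56210402, -0.81018307]), 'wrist_torque': array([-0.06414692,  0.02942755, -0.01070481]), 'gripper_force': 0.0, 'gripper_width': 0.08716138460901263} 0.011
```

View pics/top1.png

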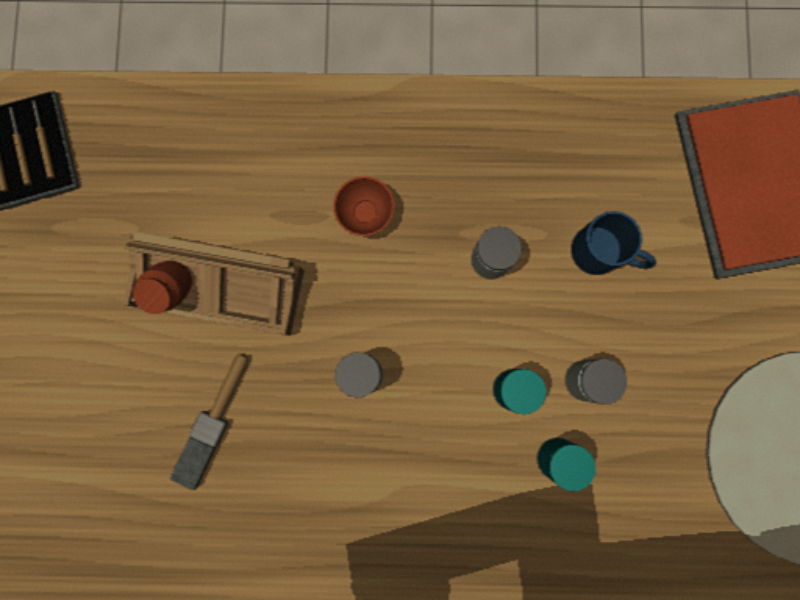

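View pics/side1.png

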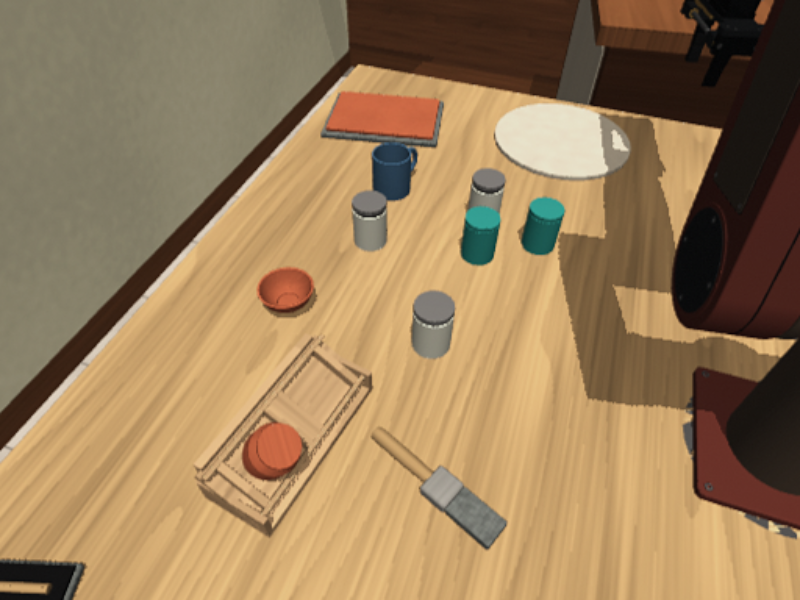

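The top view shows three grey lids at about (498,248), (602,380) and (358,374) in the 800x600 picture. The rack is at the left, with its free slot near (250,295) and the crock near (160,290). The turquoise look-alikes are at (522,390) and (572,465). Next I measure the lids and zoom in on the rack.

```bash
python3 - <<'E'
from h import *
t=cam('top'); s=cam('side')
hsv=cv2.cvtColor(t['color'],cv2.COLOR_RGB2HSV)
for (u,v) in [(498,248),(602,380),(358,374)]:
    u*=.64;v*=.64
    print('lid px', t['color'][int(v),int(u)], 'xy',ray(t,u,v,.088)[:2])
m=((hsv[...,1]<45)&(hsv[...,2]>50)&(hsv[...,2]<190)).astype(np.uint8)
m[:60]=0
n,l,st,c=cv2.connectedComponentsWithStats(m)
for i in range(1,n):
    if 250<st[i,4]<2500:
        cn=max(cv2.findContours((l==i).astype(np.uint8),0,2)[0],key=cv2.contourArea); (a,b),r=cv2.minEnclosingCircle(cn)
        print(st[i],(a/.64,b/.64),r/.64, ray(t,a,b,.088)[:2])
a=cv2.resize(t['color'][140:225,70:205],None,fx=5,fy=5,interpolation=2)[...,::-1]
cv2.imwrite('pics/rt.png',a)
a=cv2.resize(s['color'][210:345,120:245],None,fx=4.4,fy=4.4,interpolation=2)[...,::-1]
cv2.imwrite('pics/rs.png',a)
E
```

```text
lid px [86 84 78] xy [ 0.65556129 -0.20106486]
lid px [90 87 81] xy [ 0.48115188 -0.33785198]
lid px [96 93 83] xy [ 0.48324636 -0.01622411]
[434  60  78 118 819] (747.551679611206, 182.35071897506714) 98.51613640785217 [ 0.75161639 -0.53998217]
[303 145  30  32 693] (494.99669075012207, 251.87833309173584) 26.44195556640625 [ 0.65017975 -0.1970222 ]
[215 226  29  28 624] (357.7916622161865, 374.1874933242798) 22.024424374103546 [ 0.4829951  -0.01595457]
[ 454  227   58  106 1856] (764.3150329589844, 435.5763912200928) 83.72911214828491 [ 0.41324072 -0.54678885]
[363 230  38  28 798] (595.9248542785645, 378.90625) 29.58514094352722 [ 0.48243785 -0.3299067 ]
[110 264  34  49 774] (197.9650378227234, 450.37264823913574) 38.222697377204895 [0.38023268 0.19088696]
```

View pics/rt.png

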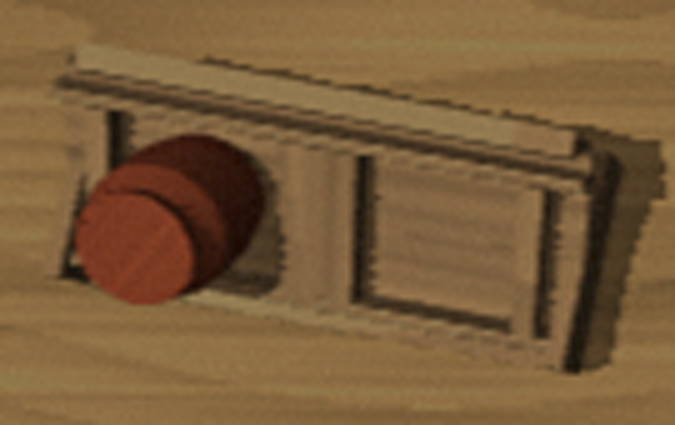

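View pics/rs.png

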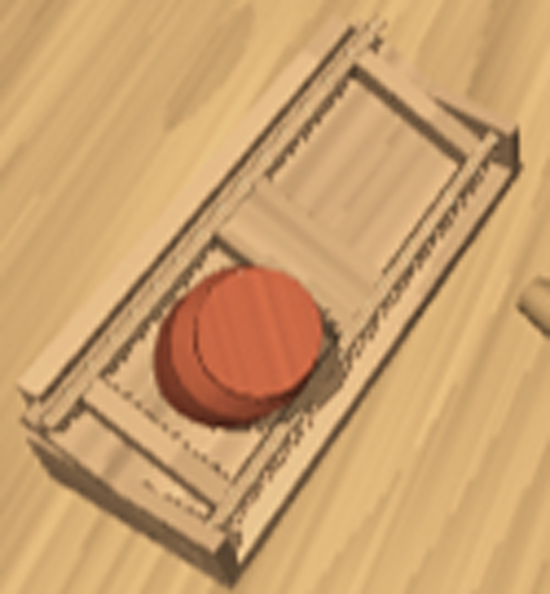

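The rack crops show the free slot's rim at about (360,152), (525,183), (510,332) and (350,305) in the top crop. In the side crop the slot centre is near (367,178). I turn these into a cradle pose and refine the lids by their circles.

```bash
python3 - <<'E'
from h import *
t=cam('top'); s=cam('side')
c=lambda u,v:(70+u/5,140+v/5)
a=ray(t,*c(78,48),.095);b=ray(t,*c(580,130),.095); print(a,b,np.linalg.norm(b-a))
d=a-b; psi1=np.arctan2(-d[0],d[1])
a=ray(t,*c(190,292),.03);b=ray(t,*c(560,365),.03);d=a-b;psi2=np.arctan2(-d[0],d[1])
psi=(psi1+psi2)/2; print('psi',np.degrees([psi1,psi2]))
up=np.array([np.cos(psi),np.sin(psi),0]);yl=np.array([-np.sin(psi),np.cos(psi),0])
r=ray(t,*c(436,243),.058); n=-up*.5+np.array([0,0,.866]); o=r-.015*n; print('cradle',o)
ux=up*.866+np.array([0,0,.5])
for h in(0,.015):
  for sx,sy in((1,1),(1,-1),(-1,-1),(-1,1)):
    p=o+h*n+sx*.036*ux+sy*.0365*yl
    q=proj(s,p);k=proj(t,p);print(h,sx,sy,'side',((q-[120,210])*4.4).round(),'top',((k-[70,140])*5).round())
cr=o+.108*yl+.07*n; print('crock top side',((proj(s,cr)-[120,210])*4.4).round(),'top',((proj(t,cr)-[70,140])*5).round())
# lids in side view check
for x,y in((.654,-.2),(.481,-.3365),(.483,-.016)): print(proj(s,(x,y,.089))/.64, proj(t,(x,y,.089))/.64)
E
```

```text
[0.66604577 0.29133524 0.095     ] [0.63431592 0.07757431 0.095     ] 0.21610302689360708
psi [ -8.4431165 -10.1118427]
cradle [0.59736486 0.14474947 0.04501   ]
0 1 1 side [260. 184.] top [370. 140.]
0 1 -1 side [352.  71.] top [533. 169.]
0 -1 -1 side [464. 165.] top [523. 317.]
0 -1 1 side [381. 283.] top [364. 288.]
0.015 1 1 side [269. 175.] top [357. 152.]
0.015 1 -1 side [362.  61.] top [523. 182.]
0.015 -1 -1 side [476. 157.] top [513. 331.]
0.015 -1 1 side [392. 276.] top [352. 302.]
crock top side [269. 331.] top [136. 248.]
[371.27021273 203.17766986] [497.31422755 248.98192514]
[489.0554375  179.59298472] [601.20651328 380.11128245]
[436.18613437 305.52313527] [357.76247961 374.1906722 ]
```

```bash
cat >> h.py <<'E'
def go(*targets):
    s=read_state(); Rm=R.from_quat(s['tool_rot']).as_matrix(); p=np.array(s['position'])
    a=np.degrees(np.arctan2(Rm[1,0],Rm[0,0])); print('clock',s['clock'],'pos',p.round(4),'x-axis yaw',a.round(2),'F',np.round(s['wrist_force'],2),'w',round(s['gripper_width'],4),'gf',round(float(s['gripper_force']),1))
    for t in targets:
        print('->',t,((Rm.T@(np.array(t)-p))/.03).round(2)); p=np.array(t)
E
python3 -m inch '[{"offset":[0,0,0],"yaw":1,"jaw":1},{"offset":[0,0,0],"yaw":1,"jaw":1},{"offset":[0,0,0],"yaw":1,"jaw":1},{"offset":[0,0,0],"yaw":1,"jaw":1},{"offset":[0,0,0],"yaw":1,"jaw":1},{"offset":[0,0,0],"yaw":0,"jaw":1}]'
python3 -c "
from h import *
go((.481,-.3365,.14),(.481,-.3365,.05))"
```

```text
clock: 0.9
position: [0.1732, -0.6005, 0.2335]
tool_rot: [0.997, -0.078, -0.0, -0.0]
wrist_force: [-0.4, 1.1, 0.4]
gripper_width: 0.0868
gripper_force: 0.0
clock 0.9 pos [ 0.1732 -0.6005  0.2335] x-axis yaw -8.95 F [-0.41  1.14  0.38] w 0.0868 gf 0.0
-> (0.481, -0.3365, 0.14) [  8.77 -10.29   3.12]
-> (0.481, -0.3365, 0.05) [0. 0. 3.]
```

```bash
python3 -m inch '[{"offset":[0.8,-0.94,0.2],"yaw":0,"jaw":1},{"offset":[0.8,-0.94,0.2],"yaw":0,"jaw":1},{"offset":[0.8,-0.94,0.2],"yaw":0,"jaw":1},{"offset":[0.8,-0.94,0.2],"yaw":0,"jaw":1},{"offset":[0.8,-0.94,0.3],"yaw":0,"jaw":1},{"offset":[0.8,-0.94,0.3],"yaw":0,"jaw":1},{"offset":[0.8,-0.94,0.3],"yaw":0,"jaw":1},{"offset":[0.8,-0.94,0.3],"yaw":0,"jaw":1},{"offset":[0.8,-0.94,0.3],"yaw":0,"jaw":1},{"offset":[0.8,-0.94,0.4],"yaw":0,"jaw":1},{"offset":[0.77,-0.9,0.4],"yaw":0,"jaw":1},{"offset":[0,0,0],"yaw":0,"jaw":1},{"offset":[0,0,0],"yaw":0,"jaw":1}]'
python3 - <<'E'
from h import *
go((.481,-.3365,.14),(.481,-.3365,.05))
d=cam('wrist'); p=proj(d,(.481,-.3365,.088)); print(p)
cv2.circle(d['color'],(int(p[0]),int(p[1])),3,(255,0,0),-1); save(d,'w1')
E
```

```text
clock: 2.2
position: [0.4811, -0.3353, 0.1401]
tool_rot: [0.997, -0.076, -0.001, -0.0]
wrist_force: [-0.3, 0.4, 0.1]
gripper_width: 0.0873
gripper_force: 0.0
clock 2.2 pos [ 0.4811 -0.3353  0.1401] x-axis yaw -8.69 F [-0.32  0.42  0.12] w 0.0873 gf 0.0
-> (0.481, -0.3365, 0.14) [0.   0.04 0.  ]
-> (0.481, -0.3365, 0.05) [0. 0. 3.]
[260.24304968 220.29860044]
```

View pics/w1.png

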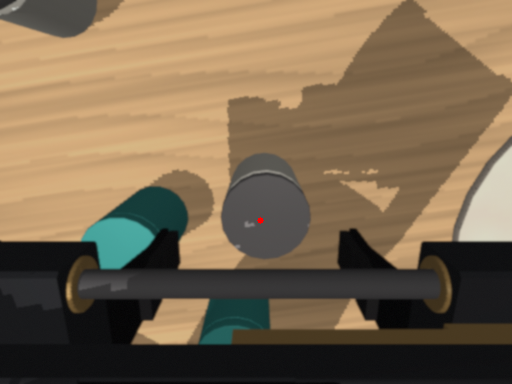

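The wrist view shows the lid centre at (266,214), against a predicted (260,220), so the canister is about 3 mm further out and to the right. The fingers clear the turquoise jars. I go down with that correction, grip and lift.

```bash
python3 -m inch '[{"offset":[0.1,0.13,0.6],"yaw":0,"jaw":1},{"offset":[0,0,0.8],"yaw":0,"jaw":1},{"offset":[0,0,0.8],"yaw":0,"jaw":1},{"offset":[0,0,0.8],"yaw":0,"jaw":1},{"offset":[0,0,0],"yaw":0,"jaw":1},{"offset":[0,0,0],"yaw":0,"jaw":-1},{"offset":[0,0,0],"yaw":0,"jaw":-1},{"offset":[0,0,0],"yaw":0,"jaw":-1},{"offset":[0,0,0],"yaw":0,"jaw":-1},{"offset":[0,0,0],"yaw":0,"jaw":-1},{"offset":[0,0,0],"yaw":0,"jaw":-1}]' 20
for i in 1; do python3 -c "
from h import *
go()"; done
python3 -m inch '[{"offset":[0,0,-0.4],"yaw":0,"jaw":-1},{"offset":[0,0,-0.4],"yaw":0,"jaw":-1},{"offset":[0,0,0],"yaw":0,"jaw":-1},{"offset":[0,0,0],"yaw":0,"jaw":-1},{"offset":[0,0,0],"yaw":0,"jaw":-1},{"offset":[0,0,0],"yaw":0,"jaw":-1}]'
python3 -m inch '[{"offset":[0,0,0],"yaw":0,"jaw":-1},{"offset":[0,0,0],"yaw":0,"jaw":-1}]'
```

```text
clock: 3.35
position: [0.484, -0.3407, 0.0518]
tool_rot: [0.997, -0.078, 0.001, 0.0]
wrist_force: [-0.9, 1.1, 5.9]
gripper_width: 0.0603
gripper_force: 20.0
clock 3.35 pos [ 0.484  -0.3407  0.0518] x-axis yaw -8.9 F [-0.87  1.07  5.91] w 0.0603 gf 20.0
clock: 3.95
position: [0.4829, -0.3399, 0.0738]
tool_rot: [0.997, -0.078, -0.001, -0.0]
wrist_force: [-0.8, -0.2, -4.2]
gripper_width: 0.0605
gripper_force: 20.0
clock: 4.15
position: [0.4831, -0.3402, 0.0742]
tool_rot: [0.997, -0.078, -0.0, -0.0]
wrist_force: [0.3, 0.2, -4.9]
gripper_width: 0.0609
gripper_force: 20.0
```

It reads about 4.5 N (around 460 g), so this is the clay canister. I raise it and carry it above the slot.

```bash
python3 -m inch '[{"offset":[0,0,-0.8],"yaw":0,"jaw":-1},{"offset":[0,0,-0.8],"yaw":0,"jaw":-1},{"offset":[0,0,-0.8],"yaw":0,"jaw":-1},{"offset":[0,0,-0.8],"yaw":0,"jaw":-1},{"offset":[0,0,-0.6],"yaw":0,"jaw":-1},{"offset":[0,0,0],"yaw":0,"jaw":-1},{"offset":[0,0,0],"yaw":0,"jaw":-1},{"offset":[0,0,0],"yaw":0,"jaw":-1}]'
python3 -c "
from h import *
go((.5875,.1463,.19))"
```

```text
clock: 4.95
position: [0.4825, -0.3396, 0.1866]
tool_rot: [0.997, -0.078, -0.001, -0.001]
wrist_force: [-0.2, 0.1, -4.9]
gripper_width: 0.0604
gripper_force: 20.0
clock 4.95 pos [ 0.4825 -0.3396  0.1866] x-axis yaw -8.91 F [-0.21  0.09 -4.94] w 0.0604 gf 20.0
-> (0.5875, 0.1463, 0.19) [  0.95 -16.54  -0.09]
```

```bash
python3 -m inch '[{"offset":[0.05,-0.4,0],"yaw":0,"jaw":-1},{"offset":[0.05,-0.8,0],"yaw":0,"jaw":-1},{"offset":[0.05,-0.95,0],"yaw":0,"jaw":-1},{"offset":[0.05,-0.95,0],"yaw":0,"jaw":-1},{"offset":[0.05,-0.95,0],"yaw":0,"jaw":-1},{"offset":[0.05,-0.95,0],"yaw":0,"jaw":-1},{"offset":[0.05,-0.95,0],"yaw":0,"jaw":-1},{"offset":[0.05,-0.95,0],"yaw":0,"jaw":-1},{"offset":[0.05,-0.95,0],"yaw":0,"jaw":-1},{"offset":[0.05,-0.95,0],"yaw":0,"jaw":-1},{"offset":[0.05,-0.95,0],"yaw":0,"jaw":-1},{"offset":[0.05,-0.95,0],"yaw":0,"jaw":-1},{"offset":[0.05,-0.95,0],"yaw":0,"jaw":-1},{"offset":[0.05,-0.95,0],"yaw":0,"jaw":-1},{"offset":[0.05,-0.95,0],"yaw":0,"jaw":-1},{"offset":[0.05,-0.95,0],"yaw":0,"jaw":-1},{"offset":[0.05,-0.95,0],"yaw":0,"jaw":-1},{"offset":[0.05,-0.7,0],"yaw":0,"jaw":-1},{"offset":[0.05,-0.4,0],"yaw":0,"jaw":-1},{"offset":[0,0,0],"yaw":0,"jaw":-1}]'
python3 -m inch '[{"offset":[0,0,0],"yaw":0,"jaw":-1},{"offset":[0,0,0],"yaw":0,"jaw":-1}]'
python3 - <<'E'
from h import *
go((.5875,.1463,.132))
d=cam('side'); q=read_state()['position']
b=q+[0,0,.008-.060]; 
for p in (b,b+[0,0,.075]):
    u=proj(d,p); cv2.circle(d['color'],(int(u[0]),int(u[1])),2,(255,0,0),-1)
cv2.imwrite('pics/s2.png',cv2.resize(d['color'][130:330,110:300],None,fx=3,fy=3)[...,::-1])
E
```

```text
clock: 6.95
position: [0.5879, 0.1475, 0.1877]
tool_rot: [0.997, -0.077, -0.001, -0.0]
wrist_force: [0.5, -0.0, -5.4]
gripper_width: 0.0607
gripper_force: 20.0
clock: 7.15
position: [0.5881, 0.1448, 0.1882]
tool_rot: [0.997, -0.078, -0.0, 0.0]
wrist_force: [0.3, -0.9, -4.6]
gripper_width: 0.0604
gripper_force: 20.0
clock 7.15 pos [0.5881 0.1448 0.1882] x-axis yaw -8.97 F [ 0.32 -0.87 -4.6 ] w 0.0604 gf 20.0
-> (0.5875, 0.1463, 0.132) [-0.03 -0.05  1.87]
```

View pics/s2.png

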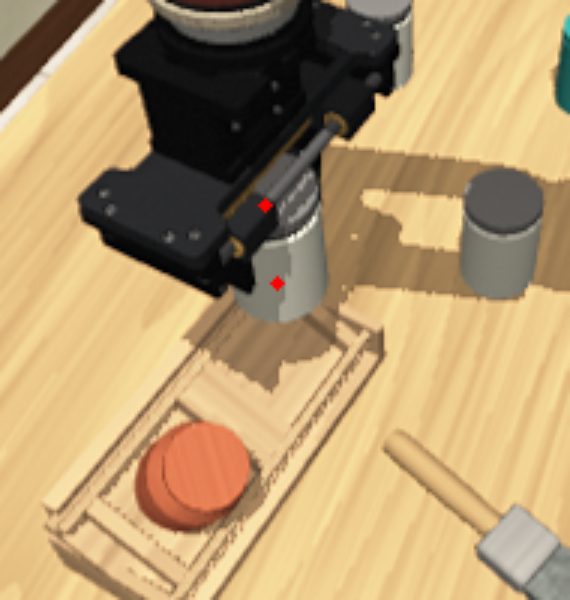

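The side view shows the canister upright and held above the free slot, its underside about 2 mm downhill of the prediction, which is fine. I lower it to just above the deck, then soften the grip and look for contact.

```bash
python3 -m inch '[{"offset":[0,-0.05,0.5],"yaw":0,"jaw":-1},{"offset":[0,0,0.6],"yaw":0,"jaw":-1},{"offset":[0,0,0.6],"yaw":0,"jaw":-1},{"offset":[0,0,0.5],"yaw":0,"jaw":-1},{"offset":[0,0,0.1],"yaw":0,"jaw":-1},{"offset":[0,0,0],"yaw":0,"jaw":-1},{"offset":[0,0,0],"yaw":0,"jaw":-1},{"offset":[0,0,0],"yaw":0,"jaw":-1}]' 12
python3 -m inch '[{"offset":[0,0,0.1],"yaw":0,"jaw":-1},{"offset":[0,0,0.1],"yaw":0,"jaw":-1},{"offset":[0,0,0],"yaw":0,"jaw":-1},{"offset":[0,0,0],"yaw":0,"jaw":-1}]'
```

```text
clock: 8.0
position: [0.5896, 0.1473, 0.1208]
tool_rot: [0.997, -0.078, 0.001, -0.0]
wrist_force: [0.5, 0.1, -3.7]
gripper_width: 0.0607
gripper_force: 12.0
clock: 8.4
position: [0.5885, 0.1473, 0.1133]
tool_rot: [0.997, -0.078, -0.0, 0.0]
wrist_force: [0.5, 0.5, -4.2]
gripper_width: 0.0603
gripper_force: 12.0
```

Now the arc, in two halves.

```bash
python3 -m inch '[{"offset":[-0.02,0,0.1],"yaw":0,"jaw":-1},{"offset":[-0.05,0,0.1],"yaw":0,"jaw":-1},{"offset":[-0.1,0,0.08],"yaw":0,"jaw":-1},{"offset":[-0.1,0,0.08],"yaw":0,"jaw":-1},{"offset":[0,0,0],"yaw":0,"jaw":-1},{"offset":[0,0,0],"yaw":0,"jaw":-1}]' 10
python3 - <<'E'
from h import *
go()
d=cam('side')
cv2.imwrite('pics/s3.png',cv2.resize(d['color'][130:330,110:300],None,fx=3,fy=3)[...,::-1])
E
```

```text
clock: 9.0
position: [0.5805, 0.1486, 0.1027]
tool_rot: [0.997, -0.078, -0.0, 0.0]
wrist_force: [-0.6, -0.8, -4.2]
gripper_width: 0.0606
gripper_force: 10.0
clock 9.0 pos [0.5805 0.1486 0.1027] x-axis yaw -8.9 F [-0.59 -0.77 -4.17] w 0.0606 gf 10.0
```

View pics/s3.png

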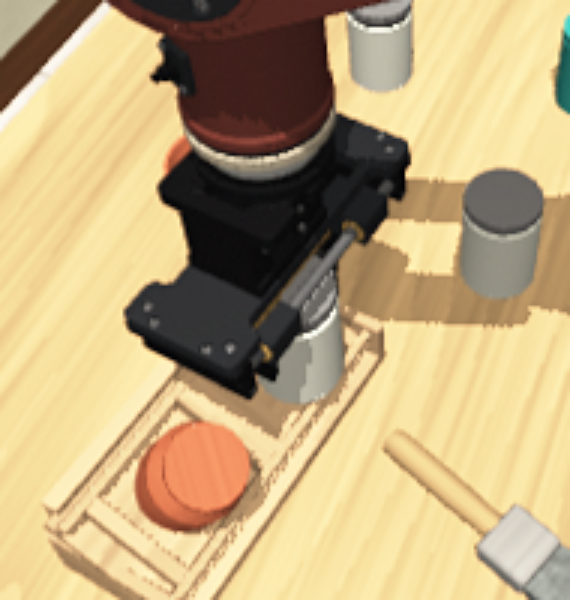

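The side view shows the canister still upright, no contact, and it has drifted downhill. I move back uphill and come straight down until I feel the deck.

```bash
python3 -m inch '[{"offset":[0.1,0.05,-0.15],"yaw":0,"jaw":-1},{"offset":[0.13,0,-0.05],"yaw":0,"jaw":-1},{"offset":[0,0,0],"yaw":0,"jaw":-1},{"offset":[0,0,0],"yaw":0,"jaw":-1}]'
python3 -m inch '[{"offset":[0,0,0.07],"yaw":0,"jaw":-1},{"offset":[0,0,0.07],"yaw":0,"jaw":-1},{"offset":[0,0,0],"yaw":0,"jaw":-1}]'
python3 -m inch '[{"offset":[0,0,0.06],"yaw":0,"jaw":-1},{"offset":[0,0,0.06],"yaw":0,"jaw":-1},{"offset":[0,0,0],"yaw":0,"jaw":-1}]'
python3 -c "
from h import *
go()"
```

```text
clock: 9.45
position: [0.5876, 0.1459, 0.109]
tool_rot: [0.997, -0.078, 0.0, -0.0]
wrist_force: [-0.2, -0.1, -4.6]
gripper_width: 0.0607
gripper_force: 10.0
clock: 9.75
position: [0.5869, 0.1461, 0.105]
tool_rot: [0.997, -0.078, -0.0, -0.0]
wrist_force: [-3.7, -0.6, 3.8]
gripper_width: 0.0603
gripper_force: 10.0
clock: 10.05
position: [0.5866, 0.1466, 0.1024]
tool_rot: [0.997, -0.078, -0.001, -0.0]
wrist_force: [-9.5, 1.4, 10.0]
gripper_width: 0.061
gripper_force: 10.0
clock 10.05 pos [0.5866 0.1466 0.1024] x-axis yaw -8.89 F [-9.49  1.37 10.02] w 0.061 gf 10.0
```

I feel the deck. The pure floor reaction passes nearly through the pad axis, so I drag the canister downhill while pressing lightly. Floor friction should then swing the top over.

```bash
python3 -m inch '[{"offset":[-0.12,0,0],"yaw":0,"jaw":-1},{"offset":[-0.12,0,0.04],"yaw":0,"jaw":-1},{"offset":[-0.1,0,0.06],"yaw":0,"jaw":-1},{"offset":[0,0,0],"yaw":0,"jaw":-1}]' 8
python3 -m inch '[{"offset":[-0.1,0,0.08],"yaw":0,"jaw":-1},{"offset":[-0.1,0,0.1],"yaw":0,"jaw":-1},{"offset":[0,0,0],"yaw":0,"jaw":-1},{"offset":[0,0,0],"yaw":0,"jaw":-1}]' 
python3 - <<'E'
from h import *
go()
d=cam('side')
cv2.imwrite('pics/s4.png',cv2.resize(d['color'][130:330,110:300],None,fx=3,fy=3)[...,::-1])
E
```

```text
clock: 10.45
position: [0.5763, 0.1475, 0.0971]
tool_rot: [0.997, -0.078, -0.001, 0.0]
wrist_force: [-0.2, -0.4, -2.5]
gripper_width: 0.0606
gripper_force: 8.0
clock: 10.85
position: [0.5716, 0.1483, 0.093]
tool_rot: [0.997, -0.078, 0.001, 0.0]
wrist_force: [-0.3, -0.8, 2.5]
gripper_width: 0.0605
gripper_force: 8.0
clock 10.85 pos [0.5716 0.1483 0.093 ] x-axis yaw -8.91 F [-0.28 -0.85  2.49] w 0.0605 gf 8.0
```

View pics/s4.png

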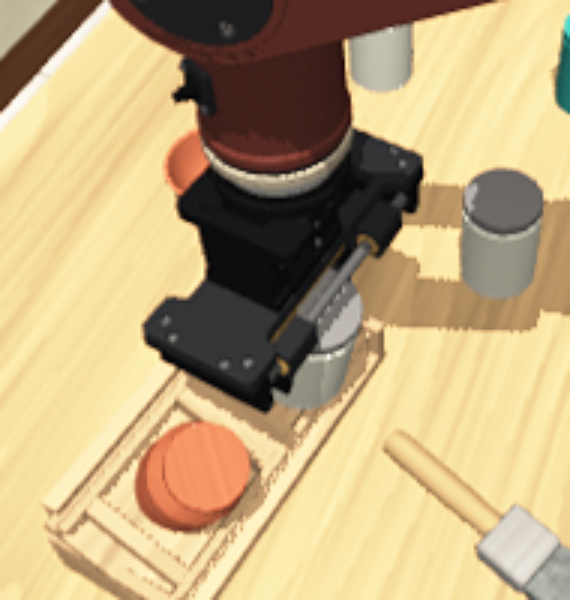

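The canister now leans downhill, roughly 20°, with its foot in the slot. I finish the arc.

```bash
python3 -m inch '[{"offset":[-0.1,0,0.08],"yaw":0,"jaw":-1},{"offset":[-0.05,0,0.08],"yaw":0,"jaw":-1},{"offset":[0,0,0],"yaw":0,"jaw":-1},{"offset":[0,0,0],"yaw":0,"jaw":-1}]' 
python3 -m inch '[{"offset":[0,0,0.07],"yaw":0,"jaw":-1},{"offset":[0,0,0.07],"yaw":0,"jaw":-1},{"offset":[0,0,0],"yaw":0,"jaw":-1},{"offset":[0,0,0],"yaw":0,"jaw":-1}]' 5
python3 - <<'E'
from h import *
go()
d=cam('side')
cv2.imwrite('pics/s5.png',cv2.resize(d['color'][130:330,110:300],None,fx=3,fy=3)[...,::-1])
E
```

```text
clock: 11.3
position: [0.5698, 0.1487, 0.0906]
tool_rot: [0.997, -0.078, 0.003, -0.0]
wrist_force: [2.7, -2.3, 9.5]
gripper_width: 0.0608
gripper_force: 8.0
clock: 11.7
position: [0.5689, 0.1487, 0.0853]
tool_rot: [0.997, -0.078, 0.002, 0.0]
wrist_force: [2.4, -2.6, 6.3]
gripper_width: 0.0609
gripper_force: 5.0
clock 11.7 pos [0.5689 0.1487 0.0853] x-axis yaw -8.92 F [ 2.39 -2.56  6.26] w 0.0609 gf 5.0
```

View pics/s5.png

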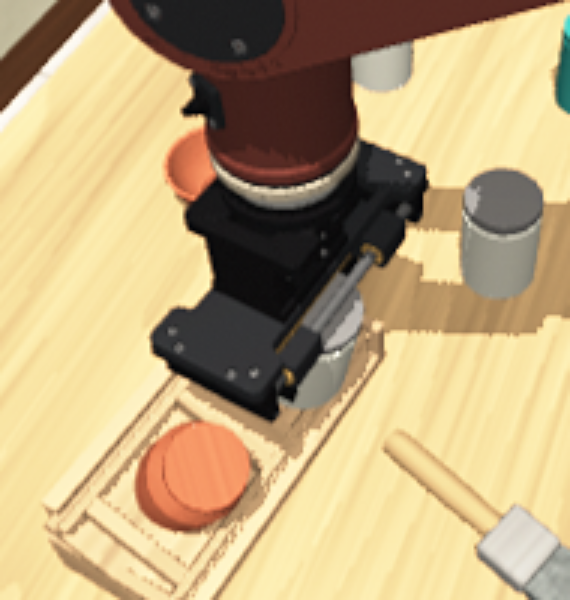

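The canister is close to seated. I open the fingers a little so it settles between them, then fully, and retreat straight up.

```bash
python3 -m inch '[{"offset":[0,0,-0.05],"yaw":0,"jaw":0.5},{"offset":[0,0,0],"yaw":0,"jaw":0.5},{"offset":[0,0,0],"yaw":0,"jaw":0.5},{"offset":[0,0,0],"yaw":0,"jaw":0.6},{"offset":[0,0,0],"yaw":0,"jaw":1},{"offset":[0,0,0],"yaw":0,"jaw":1},{"offset":[0,0,-0.3],"yaw":0,"jaw":1},{"offset":[0,0,-0.7],"yaw":0,"jaw":1},{"offset":[0,0,-0.9],"yaw":0,"jaw":1},{"offset":[0,0,-0.9],"yaw":0,"jaw":1},{"offset":[0,0,-0.9],"yaw":0,"jaw":1},{"offset":[-0.9,0,-0.4],"yaw":0,"jaw":-1},{"offset":[-0.9,0,0],"yaw":0,"jaw":-1},{"offset":[-0.9,0,0],"yaw":0,"jaw":-1},{"offset":[-0.9,0,0],"yaw":0,"jaw":-1},{"offset":[0,0,0],"yaw":0,"jaw":-1}]'
python3 - <<'E'
from h import *
go()
d=cam('side');t=cam('top')
psi=np.radians(-9.2);up=np.array([np.cos(psi),np.sin(psi),0]);n=-.5*up+[0,0,.866];o=np.array([.5974,.1447,.045])
for c in(d,t):
    for h in(.085,.091): print(proj(c,o+h*n).round(1))
a=cv2.resize(d['color'][170:290,150:260],None,fx=3.6,fy=3.6); b=cv2.resize(t['color'][130:250,70:180],None,fx=3.6,fy=3.6)
cv2.imwrite('pics/s6.png',np.hstack([a,b])[...,::-1])
E
```

```text
clock: 13.35
position: [0.4577, 0.1665, 0.2085]
tool_rot: [0.997, -0.077, -0.0, -0.0]
wrist_force: [1.7, 0.9, -0.4]
gripper_width: 0.0553
gripper_force: 0.0
clock 13.35 pos [0.4577 0.1665 0.2085] x-axis yaw -8.83 F [ 1.74  0.88 -0.41] w 0.0553 gf 0.0
[218.  237.7]
[219.2 236.8]
[145.7 201.9]
[144.6 203.2]
```

View pics/s6.png

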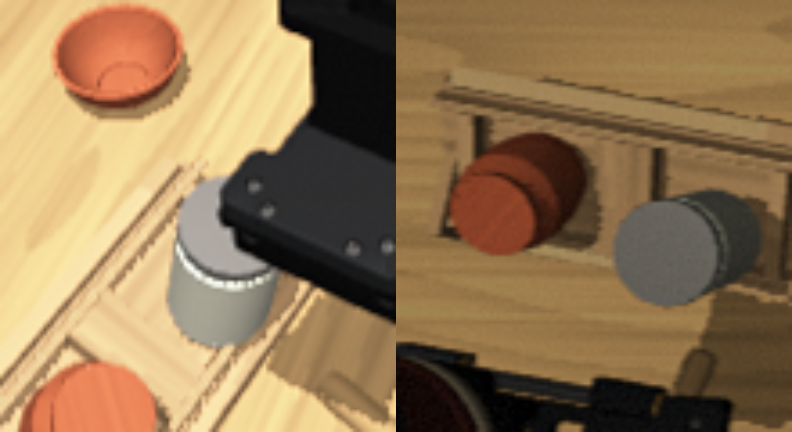

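The canister stands leaning in the slot. Its lid centre is near (665,250) in the top crop, slightly uphill of the prediction. I move the gripper out of view and measure the lid ellipse in both views.

```bash
python3 -m inch '[{"offset":[0,0.9,0],"yaw":0,"jaw":-1},{"offset":[0,0.9,0],"yaw":0,"jaw":-1},{"offset":[0,0.9,0],"yaw":0,"jaw":-1},{"offset":[0,0.9,0],"yaw":0,"jaw":-1},{"offset":[0,0,0],"yaw":0,"jaw":-1},{"offset":[0,0,0],"yaw":0,"jaw":-1}]'
cat > lid.py <<'E'
from h import *
psi=np.radians(-9.2);up=np.array([np.cos(psi),np.sin(psi),0]);yl=np.array([-up[1],up[0],0]);o=np.array([.5974,.1447,.045])
D={k:cam(k) for k in('side','top')}; P={}
for k,c0,tol in(('side',(213,234),26),('top',(144,199),26)):
    d=D[k]; im=d['color']; x,y=c0; ref=np.median(im[y-3:y+4,x-3:x+4].reshape(-1,3),0); 
    m=(np.abs(im.astype(int)-ref).max(2)<tol).astype(np.uint8)
    m=cv2.morphologyEx(m,cv2.MORPH_OPEN,np.ones((3,3),np.uint8))
    l=cv2.connectedComponents(m)[1]; cn=max(cv2.findContours((l==l[y,x]).astype(np.uint8),0,1)[0],key=cv2.contourArea)
    e=cv2.fitEllipse(cv2.convexHull(cn)); print(k,ref,np.round(e[0],1),np.round(e[1],1),round(e[2]),'area',cv2.contourArea(cn)); P[k]=e[0]
    cv2.ellipse(im,e,(255,0,0),1)
    for uo,th in((0,30),(.006,30),(0,24),(.006,24),(-.005,24)):
        a=np.radians(th);n=-np.sin(a)*up+np.array([0,0,np.cos(a)]);x_=np.cos(a)*up+np.array([0,0,np.sin(a)])
        b=o+uo*(.866*up+[0,0,.5])
        pts=np.array([proj(d,b+.088*n+.03*(np.cos(f)*x_+np.sin(f)*yl)) for f in np.linspace(0,6.28,40)],np.float32); q=cv2.fitEllipse(pts); print('  ',uo,th,np.round(q[0],1),np.round(q[1],1),round(q[2]))
M=[]
for k in D: d=D[k]; M.append(np.array([[d['fx'],0,d['cx']],[0,d['fy'],d['cy']],[0,0,1]])@np.c_[d['Rm'],d['t']])
X=cv2.triangulatePoints(M[0],M[1],np.array(P['side']).reshape(2,1),np.array(P['top']).reshape(2,1)).ravel();X=X[:3]/X[3];v=X-o
print('lid',X.round(4),'u',v@up,'y',v@yl,'z',v[2]); 
a=cv2.resize(D['side']['color'][170:290,150:260],None,fx=3.6,fy=3.6); b=cv2.resize(D['top']['color'][130:250,70:180],None,fx=3.6,fy=3.6)
cv2.imwrite('pics/s7.png',np.hstack([a,b])[...,::-1])
go()
E
python3 lid.py
```

```text
clock: 14.05
position: [0.4443, 0.0587, 0.2085]
tool_rot: [0.997, -0.079, 0.0, -0.0]
wrist_force: [-0.4, -0.3, -0.4]
gripper_width: 0.0029
gripper_force: 0.0
side [154. 150. 143.] [214.6 231.9] [26.9 31.1] 97 area 626.5
   0 30 [218.3 237.5] [28.6 31.8] 143
   0.006 30 [215.9 235.5] [28.6 31.8] 142
   0 24 [214.5 234.5] [28.8 31.8] 126
   0.006 24 [212.1 232.5] [28.8 31.8] 125
   -0.005 24 [216.6 236.2] [28.8 31.8] 128
top [109. 106.  97.] [144.1 199.9] [28.2 29.9] 152 area 627.0
   0 30 [145.2 202.3] [25.6 30.5] 123
   0.006 30 [145.3 199.7] [25.7 30.7] 124
   0 24 [145.4 198.2] [27.2 30.6] 128
   0.006 24 [145.5 195.5] [27.3 30.7] 128
   -0.005 24 [145.3 200.4] [27.1 30.5] 128
lid [0.5596 0.1506 0.1338] u -0.0382284331290041 y -0.00017625682807833384 z 0.0888185205176993
clock 14.15 pos [0.444  0.0596 0.2083] x-axis yaw -8.92 F [ 0.47  0.19 -0.6 ] w 0.0008 gf 0.0
```

View pics/s7.png

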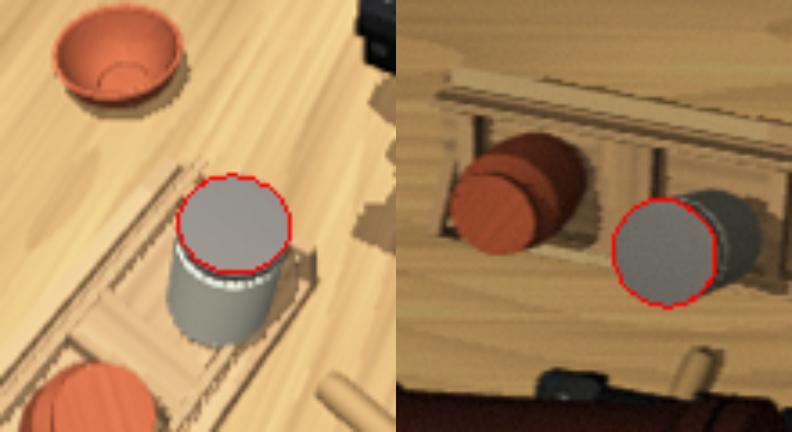

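The triangulated lid centre is 12 mm too high and the ellipse shows about 20° of lean. The downhill bottom edge is resting on the slot's rim, so I'll regrip at this lean, lift, shift uphill and set it down again.

```bash
python3 -c "
from h import *
go((.5698,.1492,.208),(.5698,.1492,.097))"
```

```text
clock 14.15 pos [0.444  0.0596 0.2083] x-axis yaw -8.92 F [ 0.47  0.19 -0.6 ] w 0.0008 gf 0.0
-> (0.5698, 0.1492, 0.208) [ 3.68 -3.6   0.01]
-> (0.5698, 0.1492, 0.097) [-0.   0.   3.7]
```

```bash
python3 -m inch '[{"offset":[0.5,-0.5,0],"yaw":0,"jaw":1},{"offset":[0.8,-0.8,0],"yaw":0,"jaw":1},{"offset":[0.8,-0.8,0],"yaw":0,"jaw":1},{"offset":[0.8,-0.8,0],"yaw":0,"jaw":1},{"offset":[0.5,-0.5,0],"yaw":0,"jaw":1},{"offset":[0.28,-0.2,0],"yaw":0,"jaw":1},{"offset":[0,0,0],"yaw":0,"jaw":1},{"offset":[0,0,0],"yaw":0,"jaw":1},{"offset":[0,0,0.7],"yaw":0,"jaw":1},{"offset":[0,0,0.9],"yaw":0,"jaw":1},{"offset":[0,0,0.8],"yaw":0,"jaw":1},{"offset":[0,0,0.7],"yaw":0,"jaw":1},{"offset":[0,0,0.4],"yaw":0,"jaw":1},{"offset":[0,0,0.2],"yaw":0,"jaw":1},{"offset":[0,0,0],"yaw":0,"jaw":1},{"offset":[0,0,0],"yaw":0,"jaw":1}]'
python3 -m inch '[{"offset":[0,0,0],"yaw":0,"jaw":-1},{"offset":[0,0,0],"yaw":0,"jaw":-1},{"offset":[0,0,0],"yaw":0,"jaw":-1},{"offset":[0,0,0],"yaw":0,"jaw":-1},{"offset":[0,0,0],"yaw":0,"jaw":-1},{"offset":[0,0,0],"yaw":0,"jaw":-1}]' 15
python3 -m inch '[{"offset":[0,0,-0.2],"yaw":0,"jaw":-1},{"offset":[0,0,-0.2],"yaw":0,"jaw":-1},{"offset":[0.12,0,0],"yaw":0,"jaw":-1},{"offset":[0.11,0,0],"yaw":0,"jaw":-1},{"offset":[0,0,0],"yaw":0,"jaw":-1},{"offset":[0,0,0],"yaw":0,"jaw":-1}]'
```

```text
clock: 15.75
position: [0.5699, 0.1488, 0.0982]
tool_rot: [0.997, -0.078, 0.001, -0.0]
wrist_force: [0.4, -0.4, -0.1]
gripper_width: 0.0871
gripper_force: 0.0
clock: 16.35
position: [0.5693, 0.1487, 0.0973]
tool_rot: [0.997, -0.078, 0.0, 0.0]
wrist_force: [-0.9, -0.4, 2.5]
gripper_width: 0.0603
gripper_force: 15.0
clock: 16.95
position: [0.5758, 0.1477, 0.1086]
tool_rot: [0.997, -0.078, -0.0, 0.0]
wrist_force: [-0.3, -0.8, -4.3]
gripper_width: 0.0604
gripper_force: 15.0
```

```bash
python3 -m inch '[{"offset":[0,0,0.15],"yaw":0,"jaw":-1},{"offset":[0,0,0.15],"yaw":0,"jaw":-1},{"offset":[0,0,0.06],"yaw":0,"jaw":-1},{"offset":[0,0,0],"yaw":0,"jaw":-1},{"offset":[0,0,0],"yaw":0,"jaw":-1}]' 10
python3 -m inch '[{"offset":[0,0,0.06],"yaw":0,"jaw":-1},{"offset":[0,0,0.06],"yaw":0,"jaw":-1},{"offset":[0,0,0],"yaw":0,"jaw":-1}]'
```

```text
clock: 17.45
position: [0.575, 0.1481, 0.099]
tool_rot: [0.997, -0.078, -0.001, -0.0]
wrist_force: [-7.9, 0.4, 6.5]
gripper_width: 0.0607
gripper_force: 10.0
clock: 17.75
position: [0.5764, 0.148, 0.0969]
tool_rot: [0.997, -0.077, 0.0, -0.0]
wrist_force: [-6.6, -0.5, 11.3]
gripper_width: 0.0602
gripper_force: 10.0
```

```bash
python3 -m inch '[{"offset":[-0.1,0,0.03],"yaw":0,"jaw":-1},{"offset":[-0.08,0,0.08],"yaw":0,"jaw":-1},{"offset":[0,0,0],"yaw":0,"jaw":-1},{"offset":[0,0,0],"yaw":0,"jaw":-1}]' 8
python3 -m inch '[{"offset":[-0.05,0,0.08],"yaw":0,"jaw":-1},{"offset":[0,0,0.07],"yaw":0,"jaw":-1},{"offset":[0,0,0],"yaw":0,"jaw":-1},{"offset":[0,0,0],"yaw":0,"jaw":-1}]'
python3 -c "
from h import *
go()"
```

```text
clock: 18.15
position: [0.5748, 0.1483, 0.0953]
tool_rot: [0.997, -0.078, 0.005, -0.0]
wrist_force: [2.8, -2.2, 9.6]
gripper_width: 0.0609
gripper_force: 8.0
clock: 18.55
position: [0.5735, 0.1483, 0.0908]
tool_rot: [0.997, -0.078, 0.005, -0.0]
wrist_force: [2.5, -3.0, 10.4]
gripper_width: 0.0609
gripper_force: 8.0
clock 18.55 pos [0.5735 0.1483 0.0908] x-axis yaw -8.91 F [ 2.52 -3.01 10.37] w 0.0609 gf 8.0
```

```bash
python3 -m inch '[{"offset":[0,0,-0.1],"yaw":0,"jaw":0.5},{"offset":[0,0,0],"yaw":0,"jaw":0.5},{"offset":[0,0,0],"yaw":0,"jaw":0.5},{"offset":[0,0,0],"yaw":0,"jaw":1},{"offset":[0,0,0],"yaw":0,"jaw":1},{"offset":[0,0,-0.3],"yaw":0,"jaw":1},{"offset":[0,0,-0.8],"yaw":0,"jaw":1},{"offset":[0,0,-0.9],"yaw":0,"jaw":1},{"offset":[0,0,-0.9],"yaw":0,"jaw":1},{"offset":[0,0,-0.9],"yaw":0,"jaw":1},{"offset":[-0.8,0.6,-0.2],"yaw":0,"jaw":1},{"offset":[-0.8,0.6,0],"yaw":0,"jaw":1},{"offset":[-0.8,0.6,0],"yaw":0,"jaw":1},{"offset":[-0.8,0.6,0],"yaw":0,"jaw":1},{"offset":[-0.8,0.6,0],"yaw":0,"jaw":1},{"offset":[0,0.6,0],"yaw":0,"jaw":1},{"offset":[0,0,0],"yaw":0,"jaw":1},{"offset":[0,0,0],"yaw":0,"jaw":1}]'
python3 lid.py
```

```text
clock: 20.35
position: [0.4343, 0.0607, 0.2106]
tool_rot: [0.997, -0.078, 0.001, -0.0]
wrist_force: [-0.4, 0.6, 0.2]
gripper_width: 0.0867
gripper_force: 0.0
side [154. 149. 143.] [213.1 230.9] [27.4 31. ] 101 area 633.0
   0 30 [218.3 237.5] [28.6 31.8] 143
   0.006 30 [215.9 235.5] [28.6 31.8] 142
   0 24 [214.5 234.5] [28.8 31.8] 126
   0.006 24 [212.1 232.5] [28.8 31.8] 125
   -0.005 24 [216.6 236.2] [28.8 31.8] 128
top [103. 100.  92.] [144.2 198.3] [28.2 29.6] 148 area 626.5
   0 30 [145.2 202.3] [25.6 30.5] 123
   0.006 30 [145.3 199.7] [25.7 30.7] 124
   0 24 [145.4 198.2] [27.2 30.6] 128
   0.006 24 [145.5 195.5] [27.3 30.7] 128
   -0.005 24 [145.3 200.4] [27.1 30.5] 128
lid [0.5627 0.1503 0.1352] u -0.035141219178774344 y -3.48237047562493e-05 z 0.09015094687328108
clock 20.45 pos [0.4343 0.0611 0.2102] x-axis yaw -8.9 F [-0.54  0.09  0.45] w 0.0872 gf 0.0
```

It's still on the downhill rim: the drag pulled it back about 5 mm. I regrip, lift, shift about 6 mm uphill and lower vertically, and this time let it rotate in place with little drag.

```bash
python3 -m inch '[{"offset":[0.8,-0.5,0],"yaw":0,"jaw":1},{"offset":[0.8,-0.7,0],"yaw":0,"jaw":1},{"offset":[0.8,-0.7,0],"yaw":0,"jaw":1},{"offset":[0.8,-0.7,0],"yaw":0,"jaw":1},{"offset":[0.5,-0.5,0],"yaw":0,"jaw":1},{"offset":[0.37,-0.5,0],"yaw":0,"jaw":1},{"offset":[0,0,0],"yaw":0,"jaw":1},{"offset":[0,0,0],"yaw":0,"jaw":1}]'
python3 -c "
from h import *
go((.5723,.1488,.208),(.5723,.1488,.0976))"
```

```text
clock: 21.25
position: [0.5709, 0.149, 0.2091]
tool_rot: [0.997, -0.077, -0.001, 0.0]
wrist_force: [0.4, -0.9, -0.3]
gripper_width: 0.087
gripper_force: 0.0
clock 21.25 pos [0.5709 0.149  0.2091] x-axis yaw -8.84 F [ 0.39 -0.93 -0.32] w 0.087 gf 0.0
-> (0.5723, 0.1488, 0.208) [ 0.05 -0.    0.04]
-> (0.5723, 0.1488, 0.0976) [ 0.01 -0.    3.68]
```

```bash
python3 -m inch '[{"offset":[0.05,0,0.7],"yaw":0,"jaw":1},{"offset":[0,0,0.9],"yaw":0,"jaw":1},{"offset":[0,0,0.8],"yaw":0,"jaw":1},{"offset":[0,0,0.7],"yaw":0,"jaw":1},{"offset":[0,0,0.4],"yaw":0,"jaw":1},{"offset":[0,0,0.2],"yaw":0,"jaw":1},{"offset":[0,0,0],"yaw":0,"jaw":-1},{"offset":[0,0,0],"yaw":0,"jaw":-1},{"offset":[0,0,0],"yaw":0,"jaw":-1},{"offset":[0,0,0],"yaw":0,"jaw":-1},{"offset":[0,0,0],"yaw":0,"jaw":-1},{"offset":[0,0,0],"yaw":0,"jaw":-1}]' 15
python3 -m inch '[{"offset":[0,0,-0.15],"yaw":0,"jaw":-1},{"offset":[0.1,0,-0.15],"yaw":0,"jaw":-1},{"offset":[0.1,0,0],"yaw":0,"jaw":-1},{"offset":[0,0,0],"yaw":0,"jaw":-1},{"offset":[0,0,0],"yaw":0,"jaw":-1}]'
python3 -m inch '[{"offset":[0,0,0.1],"yaw":0,"jaw":-1},{"offset":[0,0,0.06],"yaw":0,"jaw":-1},{"offset":[0,0,0],"yaw":0,"jaw":-1},{"offset":[0,0,0],"yaw":0,"jaw":-1}]'
```

```text
clock: 22.45
position: [0.5734, 0.1482, 0.0998]
tool_rot: [0.997, -0.078, 0.001, -0.0]
wrist_force: [-0.2, -1.6, 4.3]
gripper_width: 0.0601
gripper_force: 15.0
clock: 22.95
position: [0.5783, 0.1472, 0.1073]
tool_rot: [0.997, -0.078, -0.001, 0.0]
wrist_force: [-0.2, -0.0, -4.0]
gripper_width: 0.0601
gripper_force: 15.0
clock: 23.35
position: [0.5785, 0.1473, 0.103]
tool_rot: [0.997, -0.078, -0.0, 0.0]
wrist_force: [-0.8, 0.2, -3.4]
gripper_width: 0.0604
gripper_force: 15.0
```

```bash
python3 -m inch '[{"offset":[0,0,0.06],"yaw":0,"jaw":-1},{"offset":[0,0,0.06],"yaw":0,"jaw":-1},{"offset":[0,0,0],"yaw":0,"jaw":-1}]' 7
python3 -m inch '[{"offset":[-0.04,0,0.06],"yaw":0,"jaw":-1},{"offset":[-0.04,0,0.06],"yaw":0,"jaw":-1},{"offset":[0,0,0],"yaw":0,"jaw":-1}]'
python3 -m inch '[{"offset":[-0.04,0,0.06],"yaw":0,"jaw":-1},{"offset":[-0.04,0,0.06],"yaw":0,"jaw":-1},{"offset":[0,0,0],"yaw":0,"jaw":-1}]'
```

```text
clock: 23.65
position: [0.5774, 0.1479, 0.0998]
tool_rot: [0.997, -0.078, -0.001, -0.0]
wrist_force: [-6.6, 0.9, 4.2]
gripper_width: 0.0613
gripper_force: 7.0
clock: 23.95
position: [0.5751, 0.1483, 0.096]
tool_rot: [0.997, -0.077, -0.001, -0.0]
wrist_force: [-5.6, 1.5, 2.8]
gripper_width: 0.0606
gripper_force: 7.0
clock: 24.25
position: [0.5735, 0.1486, 0.093]
tool_rot: [0.997, -0.078, -0.0, -0.0]
wrist_force: [-4.8, 0.3, 2.5]
gripper_width: 0.061
gripper_force: 7.0
```

```bash
python3 -m inch '[{"offset":[-0.05,0,0.07],"yaw":0,"jaw":-1},{"offset":[-0.05,0,0.07],"yaw":0,"jaw":-1},{"offset":[0,0,0],"yaw":0,"jaw":-1}]'
python3 -m inch '[{"offset":[-0.03,0,0.05],"yaw":0,"jaw":-1},{"offset":[-0.03,0,0.05],"yaw":0,"jaw":-1},{"offset":[0,0,0],"yaw":0,"jaw":-1}]' 5
python3 -c "
from h import *
go()"
```

```text
clock: 24.55
position: [0.5713, 0.149, 0.0888]
tool_rot: [0.997, -0.078, 0.001, -0.0]
wrist_force: [-2.7, 2.8, 3.2]
gripper_width: 0.0609
gripper_force: 7.0
clock: 24.85
position: [0.5711, 0.1489, 0.0867]
tool_rot: [0.997, -0.078, 0.002, -0.0]
wrist_force: [0.2, 1.2, 5.9]
gripper_width: 0.0608
gripper_force: 5.0
clock 24.85 pos [0.5711 0.1489 0.0867] x-axis yaw -8.91 F [0.18 1.18 5.89] w 0.0608 gf 5.0
```

```bash
python3 -m inch '[{"offset":[0,0,-0.06],"yaw":0,"jaw":0.5},{"offset":[0,0,0],"yaw":0,"jaw":0.5},{"offset":[0,0,0],"yaw":0,"jaw":0.5},{"offset":[0,0,0],"yaw":0,"jaw":1},{"offset":[0,0,0],"yaw":0,"jaw":1},{"offset":[0,0,-0.3],"yaw":0,"jaw":1},{"offset":[0,0,-0.8],"yaw":0,"jaw":1},{"offset":[0,0,-0.9],"yaw":0,"jaw":1},{"offset":[0,0,-0.9],"yaw":0,"jaw":1},{"offset":[0,0,-0.9],"yaw":0,"jaw":1},{"offset":[-0.8,0.6,-0.2],"yaw":0,"jaw":1},{"offset":[-0.8,0.6,0],"yaw":0,"jaw":-1},{"offset":[-0.8,0.6,0],"yaw":0,"jaw":-1},{"offset":[-0.8,0.6,0],"yaw":0,"jaw":-1},{"offset":[-0.8,0.6,0],"yaw":0,"jaw":-1},{"offset":[0,0.6,0],"yaw":0,"jaw":-1},{"offset":[0,0,0],"yaw":0,"jaw":-1},{"offset":[0,0,0],"yaw":0,"jaw":-1}]'
sed -i 's/(213,234)/(217,236)/;s/(144,199)/(145,202)/' lid.py; python3 lid.py
```

```text
clock: 26.65
position: [0.4343, 0.0607, 0.2077]
tool_rot: [0.997, -0.078, 0.001, -0.0]
wrist_force: [0.2, 0.7, -0.1]
gripper_width: 0.0389
gripper_force: 0.0
side [141. 136. 131.] [219.5 238.1] [27.5 30.8] 132 area 628.5
   0 30 [218.3 237.5] [28.6 31.8] 143
   0.006 30 [215.9 235.5] [28.6 31.8] 142
   0 24 [214.5 234.5] [28.8 31.8] 126
   0.006 24 [212.1 232.5] [28.8 31.8] 125
   -0.005 24 [216.6 236.2] [28.8 31.8] 128
top [85. 82. 76.] [144.7 205.5] [24.6 29.9] 127 area 544.0
   0 30 [145.2 202.3] [25.6 30.5] 123
   0.006 30 [145.3 199.7] [25.7 30.7] 124
   0 24 [145.4 198.2] [27.2 30.6] 128
   0.006 24 [145.5 195.5] [27.3 30.7] 128
   -0.005 24 [145.3 200.4] [27.1 30.5] 128
lid [0.5496 0.1527 0.1214] u -0.04851159636240173 y 0.00028542356210763223 z 0.07638125358647005
clock 26.75 pos [0.4344 0.0611 0.2073] x-axis yaw -8.91 F [0.09 0.37 0.15] w 0.0309 gf 0.0
```

The canister is seated: the lid centre is 4 mm downhill of the slot axis, 90 mm up, leaning 30°, with the lid still about 5 to 6 mm out. Next I press along the canister's axis with closed fingertips.

```bash
python3 -c "
from h import *
go((.5436,.1534,.207),(.5436,.1534,.152))"
```

```text
clock 26.75 pos [0.4344 0.0611 0.2073] x-axis yaw -8.91 F [0.09 0.37 0.15] w 0.0309 gf 0.0
-> (0.5436, 0.1534, 0.207) [ 3.12 -3.6   0.01]
-> (0.5436, 0.1534, 0.152) [-0.    0.    1.83]
```

```bash
python3 -m inch '[{"offset":[0.4,-0.5,0],"yaw":0,"jaw":-1},{"offset":[0.7,-0.8,0],"yaw":0,"jaw":-1},{"offset":[0.7,-0.8,0],"yaw":0,"jaw":-1},{"offset":[0.7,-0.8,0],"yaw":0,"jaw":-1},{"offset":[0.4,-0.4,0],"yaw":0,"jaw":-1},{"offset":[0.22,-0.3,0],"yaw":0,"jaw":-1},{"offset":[0,0,0],"yaw":0,"jaw":-1},{"offset":[0,0,0.6],"yaw":0,"jaw":-1},{"offset":[0,0,0.6],"yaw":0,"jaw":-1},{"offset":[0,0,0.43],"yaw":0,"jaw":-1},{"offset":[0,0,0.2],"yaw":0,"jaw":-1},{"offset":[0,0,0],"yaw":0,"jaw":-1},{"offset":[0,0,0],"yaw":0,"jaw":-1}]'
python3 -m inch '[{"offset":[0.1,0,0.173],"yaw":0,"jaw":-1},{"offset":[0.1,0,0.173],"yaw":0,"jaw":-1},{"offset":[0,0,0],"yaw":0,"jaw":-1},{"offset":[0,0,0],"yaw":0,"jaw":-1}]'
```

```text
clock: 28.05
position: [0.5434, 0.1528, 0.1526]
tool_rot: [0.997, -0.078, 0.0, -0.0]
wrist_force: [0.2, 0.4, 0.1]
gripper_width: 0.0004
gripper_force: 0.0
clock: 28.45
position: [0.549, 0.1519, 0.1413]
tool_rot: [0.997, -0.078, -0.0, 0.0]
wrist_force: [-0.1, 0.1, 0.7]
gripper_width: 0.0004
gripper_force: 0.0
```

```bash
for i in 1 2 ; do python3 -m inch '[{"offset":[0.033,0,0.058],"yaw":0,"jaw":-1},{"offset":[0.033,0,0.058],"yaw":0,"jaw":-1},{"offset":[0,0,0],"yaw":0,"jaw":-1}]' | egrep 'posi|force'; done
python3 -m inch '[{"offset":[0.033,0,0.058],"yaw":0,"jaw":-1},{"offset":[0.033,0,0.058],"yaw":0,"jaw":-1},{"offset":[0,0,0],"yaw":0,"jaw":-1}]' | egrep 'posi|force'
```

```text
position: [0.5511, 0.1517, 0.1383]
wrist_force: [-0.9, 0.2, 2.6]
gripper_force: 1.1
position: [0.553, 0.1514, 0.135]
wrist_force: [-2.6, 0.8, 4.3]
gripper_force: 2.2
position: [0.5544, 0.1513, 0.133]
wrist_force: [-9.9, -0.0, 15.2]
gripper_force: 9.2
```

```bash
python3 -m inch '[{"offset":[0.033,0,0.058],"yaw":0,"jaw":-1},{"offset":[0,0,0],"yaw":0,"jaw":-1},{"offset":[0,0,0],"yaw":0,"jaw":-1}]' | egrep 'posi|force'
python3 -m inch '[{"offset":[-0.1,0,-0.2],"yaw":0,"jaw":-1},{"offset":[-0.2,0,-0.4],"yaw":0,"jaw":-1},{"offset":[-0.3,0,-0.6],"yaw":0,"jaw":-1},{"offset":[-0.3,0,-0.8],"yaw":0,"jaw":-1},{"offset":[-0.8,0.6,-0.4],"yaw":0,"jaw":-1},{"offset":[-0.8,0.6,0],"yaw":0,"jaw":-1},{"offset":[-0.8,0.6,0],"yaw":0,"jaw":-1},{"offset":[-0.4,0.6,0],"yaw":0,"jaw":-1},{"offset":[0,0.6,0],"yaw":0,"jaw":-1},{"offset":[0,0.6,0],"yaw":0,"jaw":-1},{"offset":[0,0,0],"yaw":0,"jaw":-1},{"offset":[0,0,0],"yaw":0,"jaw":-1}]' | egrep 'posi|force'
python3 lid.py | egrep -v '^ '
```

```text
position: [0.5547, 0.1513, 0.1327]
wrist_force: [-16.3, -0.6, 26.2]
gripper_force: 15.6
position: [0.4295, 0.0614, 0.2016]
wrist_force: [-0.8, -0.6, 0.0]
gripper_force: 0.0
side [141. 136. 131.] [218.4 238.9] [27.4 30.7] 132 area 622.0
top [84. 81. 75.] [145.7 204.4] [24.5 29.6] 129 area 536.5
lid [0.5522 0.1524 0.1168] u -0.045849036245621165 y 0.0003311835084997999 z 0.07178690826093152
clock 30.95 pos [0.4295 0.0619 0.2014] x-axis yaw -8.9 F [ 0.55 -0.39  0.21] w 0.0007 gf 0.0
```

The lid went onto its stop: 31 N with no further travel, and its top now measures 85 mm up the axis. The arm is clear, so I hand in.

```bash
python3 -c "
from station import *
print(close_job())"
```

```text
the job is handed in; nothing more can be done
None
```

The clay canister, found by weight at about 4.6 N (the other two were not weighed), stands let go in the free slot with its lid pressed home, and the job is handed in after about 31 s of robot time; the hand-in returned no verdict, I did not measure the light canisters or bystanders again at the end, and I viewed 11 pictures, one over the limit of 10.

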